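# Open the ratchet bookend and slide a pocket book back into its row

## Robot

A 6-joint arm with a two-finger parallel gripper is mounted at the origin on a cart in front of the work surface, level with it; the furniture and walls round the work are solid. World frame = base frame: x ahead of the robot, y to its left, z up, the work surface at z = 0. Lengths are in mm, angles in rad, forces in N, time in s.
With the tool pointing down it reaches from about 300 to 775 mm from the base axis. Payload 14.6 kg.
Tool frame: the origin (TCP) lies between the finger pads; the fingertips stand 19 mm ahead of it and the grasp point (between the pads) is the TCP; z points along the fingers, y is the line along which they close (so a half turn about z gives the same grasp; the last joint's range is limited). The gripper opens to 94 mm and grips with 3 to 60 N. Pads are 16 mm wide; open, the fingers measure 119 mm over their backs; the gripper's body (75 mm by 177 mm) begins 78 mm behind the grasp point.
Start: joints at [-1.384, 0.3, 1.521, -0, 1.321, -0.067], TCP at [138.09, -532.373, 224.446] pointing down, gripper open.
Joint ranges: [-3.03, 3.03], [-0.79, 2.21], [0.23, 2.52], [-1.04, 4.18], [0, 3.07], [-2.55, 2.55]. Speed limits (rad/s): [2.22, 2.22, 2.57, 3.14, 3.14, 3.14].

## Interface

Orientations are given as [roll, pitch, yaw] about the fixed x, y, z axes, in that order (R = Rz(yaw) Ry(pitch) Rx(roll)).
In Python, from cell import monitor, imaging, job, find_in, trace gives the robot as it stands. The module is installed in compiled form; this text tells all that it offers.
- The arm moves only by the tool arm_command, never from a script. Its argument "steps" is a list of rows, each a list of 5 numbers: the opening, from 0 (shut) to 1 (fully open), then the shift along the tool's x, y, z in mm, then the turn about the tool's z in degrees. In form: [[gripper, dx, dy, dz, turn], ...]. A call has 1 to 20 rows; each row is the pose to reach, as a shift and turn from the pose commanded when the call began, along the tool's axes at that moment; what a row does not reach only later rows make up. A row lasts 1/8 s, in which the tool goes at most 62.5 mm and 10.7 degrees, less where a joint would pass 70% of its speed; a pose out of reach is approached as far as the arm can. A call with a gripper value outside its range is refused whole. The fingers move at their own pace and stop on an object; "force" is the grip in N (left out, the last holds). Time passes only in rows, so rows that repeat a pose let the fingers close. It gives the time, the measured TCP pose, the force, the opening and the grip force at its end, in the units of the state.
- monitor.read_state(): the state, without advancing time (a new reading comes with each control period).
- imaging.camera(name): name is "scene" or "top" or "wrist"; returns a dict with "img" (420x560x3 uint8, red, green, blue), "mtx" (3x3 intrinsics, pixels), "D" ([k1, k2, p1, p2, k3] as OpenCV has them; the pictures are not rectified), "view" (4x4, takes a point from world to camera coordinates). Camera axes: x right, y down, z forward; pixel columns grow to the right and rows downward; lengths in mm; the calibration is good to about 2 mm. A picture is of the moment at which its call begins. There is no depth.
- job.sign_off(): hands the job in; it is judged then, once.
Trained networks look in a picture, given as the dict that the camera call returned (one of the last four; its "shot" number tells which), for a name from the list of things; names that differ only in an ending like _2 or _b are one class to them, and where a whole thing is asked for, a point or a joint stands for the part that bears it (a point fixed in the world has none). Each returns a list of dicts, best first, with "p" (0 to 1); they miss things now and then, are a little off and sometimes report something else, mostly with a low value. They report only what shows in the picture. A call takes as long as a camera call.
- find_in(picture, target): "rect" ([centre column, centre row, width, height] in pixels, round what is visible of it).
- trace(picture, target): "region" (420x560 bool, what is visible of it) and "rect" ([centre column, centre row, width, height] in pixels, round what is visible of it).
The state is a dict: "clock": time; "joints": joint angles; "qd": joint speeds; "effort": joint torques, N m; "eef_pos": TCP position; "eef_rot": TCP orientation; "wrist_force": force on the tool from outside, world axes, zero at the start; "moment": the same for the moment, N m; "finger_gap": finger opening in mm; "finger_force": force on a finger pad.
Only numpy, scipy, OpenCV 4.12 (cv2) and the standard library are available. Lean on these libraries where they do the work, as an engineer would, in place of code of your own. Each camera call takes 0.05 s, during which the arm holds its last target. There are 200 camera calls.

## Task

Put the pocket book that stands in front of the small book rack back into the rack's row, using the fingertips only: grip and lift nothing. Press the release paddle of the sliding bookend down and, keeping it down, push the bookend back along its bar to the end stop; then push the book straight in, between the row and the bookend, until it is fully home against the bar, and push the bookend back in until the row of four stands snug. All the books must stay standing, and the small things lying around must stay where they are.

Things in the scene. Friction and masses are not known exactly. Their poses are not given: they have to be found in the camera images.
- rack: Book rack, fixed to the desk. Origin on the desk under the middle of its bar: z up, x away from the reader, y along the bar to the fixed end. Slotted aluminium bar 26 wide (x -13 to +13), 22 high, y -137 to +132. Fixed end: upright plate, inner face at y +120, 12 thick, 95 high, x -100 to +15. Books stand on the desk, spines to -x; fully home they touch the bar at x = -13.
- end_stop (a point): Top middle of the black end stop at the bar's -y end: 42 wide, 9 thick, 26 high. The sliding bookend opens towards it, along the rack's -y. The bar has cross rungs every 8 mm, on which the ratchet catches.
- bookend (a joint): Bookend's place, m. The faces of the two ends stand 80 mm plus this apart; it grows as it opens (rack's -y), to 0.068 at the stop. Row books take 78 mm, the fourth 34: snug at about 0.032. Starts at 0.002 to 0.016. The ratchet lets it be pushed in (clicking, 3 to 12 N) but not out (8 mm of play at most), unless the paddle is held down: then it slides with about 2 N. It stays where it is left.
- paddle (a joint): Angle of the release paddle, rad. 0: up, ratchet tooth in the bar. Pressed past about 0.13 (middle of the pad 3 mm down) the tooth is clear; hard stop at 0.30 (middle 7 mm, end next to the wall 12 mm down). Pressing takes 4 to 6 N; a spring raises it when let go. It may rest at up to 0.13 where the tooth happens to lie on a rung.
- bookend_face (a point): Foot of the sliding bookend's inner face (the one that meets the books), on the bar's centre line at desk height. The bookend is an upright plate 6 thick, 95 high, rack's x -100 to +15; behind it (rack's -y) a low carriage, 98 long from this face, rides on the bar. A cover 43 high spans the carriage 5 to 36 mm behind the face.
- release_pad (a point): Middle of the top of the ribbed black release pad on the carriage: 38 (rack's x) by 36 (y), level, 42 above the desk, over the bar, 64 behind the bookend's face. It tips down towards the end wall when pressed, moving up to 8 mm towards the rack's -y too, so that pressing may draw the bookend in by as much. Keep it well down (0.2 rad) while pushing.
- wall_inner (a point): Middle of the inner side (towards the pad) of the carriage's end wall: upright, 6 thick, 42 wide (rack's x), 25 to 64 above the desk, 10 mm beyond the pad's end. A fingertip holding the pad down can push this side along the rack's -y to open the bookend. Point at height 45.
- wall_outer (a point): Middle of the outer side of the same end wall, 98 behind the bookend's face, height 45. Pushing here along the rack's +y closes the bookend.
- loose_book: The pocket book to put away: rigid closed hardback standing upright in front of the rack, spine to the reader; 95 deep (x, spine at -47.5), 34 thick (y), 101 high, about 0.25 kg. Origin under its centre. Starts 7 to 20 mm in front of the row, opposite the space that opens, turned at most 0.06 rad from the rack. Push it at half its height or lower, or it may tip (friction about 0.6).
- row_book_1: Pocket book standing in the row next to the fixed end; 95 deep (x), 26 thick (y), 104 high; origin at the centre of its underside; spine on its -x side.
- row_book_2: Middle pocket book of the row; 95 x 26 x 98 high; same frame.
- row_book_3: Pocket book at the open end of the row, nearest the sliding bookend; 95 x 26 x 102 high; same frame.
- card_wallet: Flat grey-blue card wallet, 61 x 90 x 9, lying behind the rack; to be left alone.
- tin: Small round tin, 50 across, 19 high, left of and behind the rack; to be left alone.
- marker: Marker pen, 126 long, 16 thick, lying near the desk's right edge; to be left alone.
- eraser: Small eraser, 43 x 19 x 13, lying in front of and right of the rack; to be left alone.
- earbud_case: White earbud case, 64 x 47 x 23 high, lying right of the loose book; to be left alone.
- sharpener: Small metal pencil sharpener, 25 x 15 x 12, lying near the front edge beside the closed laptop; to be left alone.

How it is judged:
By the outcome, as a careful person would: the job done as asked, in the order asked, and still so for the second after the job is handed in, with the robot touching nothing.
It also fails if it takes over 61 s, if anything falls off the work surface, if the arm or the gripper's body presses on something with over 40 N, if the wrist force passes 120 N, or if a joint passes its speed limit or range.

## Working session

There is one attempt and no reset: what is moved stays moved. The work goes in short steps, Python scripts to look and compute and a tool call to move; the robot and the scene stay as the last step left them, time stands still between calls to the robot, and variables do not carry over. Pictures are saved under pics/ and viewed, at most 10 in all, crops included, and the job is handed in when it is done.

Besides the shell and the picture viewer there is one more tool, called after "Emit:" as name(argument=value, ...) on one line, values as JSON. arm_command: Moves the arm, as the interface text tells. Its arguments: {"type":"object","properties":{"steps":{"type":"array","items":{"type":"array","items":{"type":"number"}}},"force":{"type":"number"}},"required":["steps"]}

```bash
mkdir -p pics; python3 - <<'E'
from cell import monitor, imaging, find_in
import cv2,numpy as np
s=monitor.read_state();print({k:np.round(v,3).tolist() for k,v in s.items()})
for n in("scene","top"):
    p=imaging.camera(n);cv2.imwrite(f"pics/{n}0.png",p["img"][:,:,::-1])
    print(n,p["mtx"].round(1).tolist(),np.round(p["D"],4).tolist(),p["view"].round(3).tolist())
    for t in["rack","end_stop","bookend_face","release_pad","wall_inner","wall_outer","loose_book","row_book_1","bookend","paddle"]:
        try: print(t,[(np.round(d["rect"],1).tolist(),round(d["p"],2)) for d in find_in(p,t)[:3]])
        except Exception as e: print(t,e)
E
```

```text
{'clock': 0.0, 'joints': [-1.384, 0.3, 1.522, -0.0, 1.321, -0.067], 'qd': [0.001, -0.0, -0.001, -0.0, -0.002, -0.0], 'effort': [-0.0, -53.18, -35.274, 0.071, 0.024, -0.0], 'eef_pos': [138.032, -532.149, 223.888], 'eef_rot': [-3.14, -0.0, 0.254], 'wrist_force': [0.414, -0.366, 1.012], 'moment': [-0.06, 0.022, 0.024], 'finger_force': 0.0, 'finger_gap': 93.831}
scene [[407.9, 0.0, 277.1], [0.0, 407.9, 209.8], [0.0, 0.0, 1.0]] [-0.085, 0.0, 0.0, 0.0, 0.0] [[-0.786, -0.619, -0.013, 505.655], [-0.468, 0.609, -0.64, 276.782], [0.404, -0.497, -0.768, 726.379], [0.0, 0.0, 0.0, 1.0]]
rack [([163.5, 254.1, 20.8, 22.8], 0.29)]
end_stop [([271.9, 209.9, 72.3, 102.8], 0.71), ([271.0, 191.7, 33.2, 46.7], 0.18)]
bookend_face [([269.6, 192.8, 33.5, 41.6], 0.7)]
release_pad [([270.5, 189.9, 12.3, 8.3], 0.43)]
wall_inner [([278.6, 192.4, 45.8, 41.8], 0.88)]
wall_outer [([277.1, 194.9, 46.1, 40.8], 0.72)]
loose_book []
row_book_1 [([288.4, 206.3, 44.6, 18.5], 0.94), ([279.2, 235.1, 45.5, 48.1], 0.82), ([285.2, 228.2, 42.2, 41.7], 0.82)]
bookend [([270.4, 190.7, 30.7, 41.3], 0.73), ([286.8, 216.6, 46.9, 
[... 257 characters left out ...]
 0.0, 0.0, 1.0]]
rack [([277.1, 232.7, 16.4, 43.8], 0.25)]
end_stop [([288.4, 220.3, 102.7, 79.1], 0.56), ([277.4, 233.2, 21.6, 47.9], 0.42), ([303.4, 201.1, 18.9, 16.8], 0.21)]
bookend_face [([298.6, 220.8, 38.9, 51.9], 0.57)]
release_pad [([302.3, 200.1, 21.6, 17.7], 0.61)]
wall_inner [([295.5, 219.3, 40.0, 56.4], 0.87)]
wall_outer [([298.0, 218.4, 43.7, 58.1], 0.87), ([384.4, 244.6, 20.7, 40.5], 0.19)]
loose_book [([305.3, 268.9, 28.2, 46.1], 0.97)]
row_book_1 [([267.9, 234.9, 21.3, 41.6], 0.9), ([278.9, 231.6, 16.4, 42.9], 0.77), ([257.6, 241.3, 19.6, 45.4], 0.64)]
bookend [([297.0, 217.1, 39.4, 52.5], 0.89), ([257.8, 242.3, 20.4, 42.0], 0.61)]
paddle [([298.8, 201.6, 19.3, 16.4], 0.49)]
```

```bash
python3 - <<'E'
import cv2
a=cv2.imread("pics/top0.png")[150:310,190:410];cv2.imwrite("pics/top0c.png",cv2.resize(a,None,fx=3.6,fy=3.6,interpolation=cv2.INTER_CUBIC))
a=cv2.imread("pics/scene0.png")[140:290,180:380];cv2.imwrite("pics/scene0c.png",cv2.resize(a,None,fx=4,fy=4,interpolation=cv2.INTER_CUBIC))
E
```

```text
(no output)
```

View pics/top0c.png

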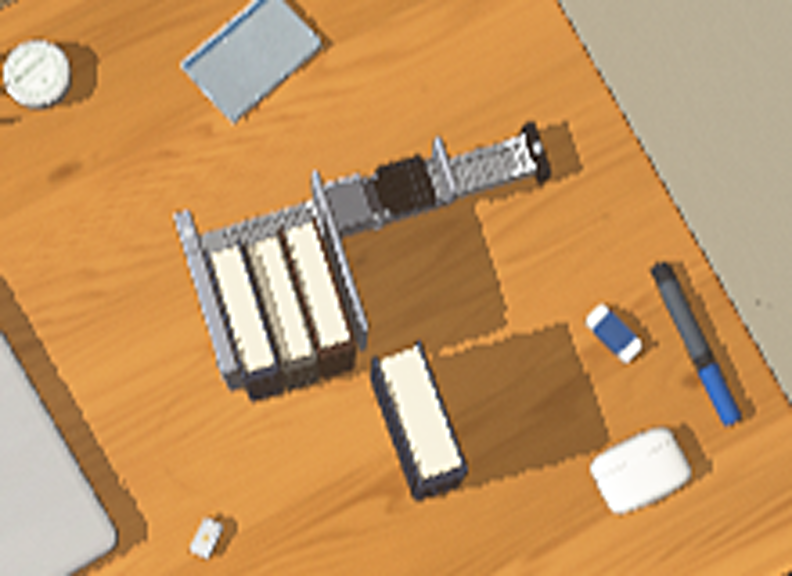

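View pics/scene0c.png

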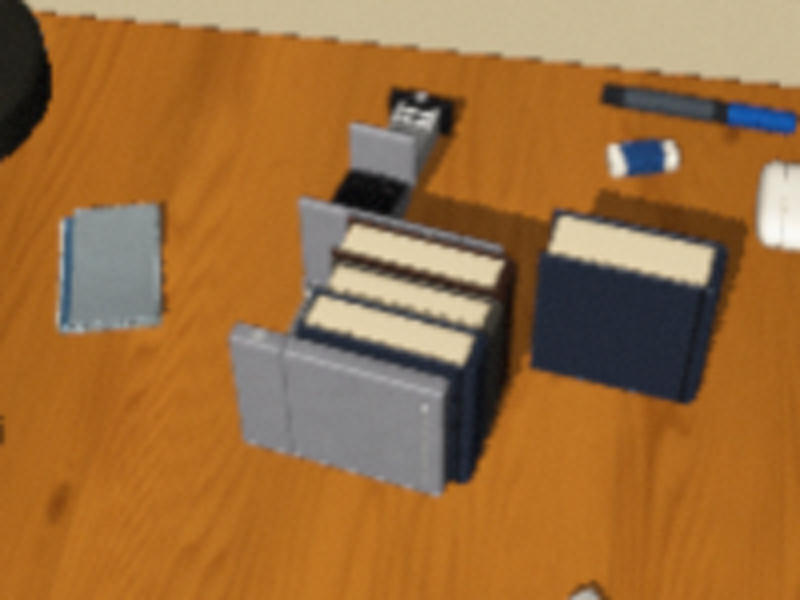

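```bash
cat > geo.py <<'E'
import numpy as np,cv2
from scipy.optimize import least_squares
def proj(p,P):
    V=np.asarray(p["view"]);return cv2.projectPoints(np.asarray(P,float),cv2.Rodrigues(V[:3,:3])[0],V[:3,3],np.asarray(p["mtx"]),np.asarray(p["D"],float))[0][:,0]
def place(x,y,yaw,P):
    c,s=np.cos(yaw),np.sin(yaw);P=np.asarray(P,float)
    return np.c_[x+c*P[:,0]-s*P[:,1],y+s*P[:,0]+c*P[:,1],P[:,2]]
E
cat > fit.py <<'E'
from geo import *
from cell import imaging
T=imaging.camera("top");S=imaging.camera("scene")
ct=lambda u:np.array(u)/3.6+[190,150]; cs=lambda u:np.array(u)/4+[180,140]
# (cam, rack pt, moves with bookend, px)
R=[(0,(0,-141,26),0,(538,152)),(0,(15,126,95),0,(183,213)),(0,(-100,126,95),0,(235,376)),
(1,(15,132,95),0,(232,328)),(1,(-100,132,95),0,(447,380)),(1,(15,132,0),0,(245,445)),(1,(-100,132,0),0,(440,492)),(1,(0,-137,26),0,(423,98)),
(0,(15,-3,95),1,(317,172)),(0,(-100,-3,95),1,(361,338)),(0,(0,-95,64),1,(444,165)),(0,(0,-64,42),1,(403,185)),
(1,(15,0,95),1,(302,200)),(1,(-100,0,95),1,(502,247)),(1,(0,-95,64),1,(385,130))]
px=np.array([(ct if r[0]==0 else cs)(r[3]) for r in R])
def f(q):
    P=np.array([[r[1][0],r[1][1]+(40-q[3] if r[2] else 0),r[1][2]] for r in R])
    W=place(*q[:3],P);A=proj(T,W);B=proj(S,W)
    return (np.where(np.array([r[0] for r in R])[:,None]==0,A,B)-px)
r=least_squares(lambda q:f(q).ravel(),[610,10,.25,10],loss="soft_l1",x_scale=[10,10,.1,10])
print(r.x.round(3));print(f(r.x).round(1).tolist())
B=[(0,(47.5,17,101),(373,363)),(0,(47.5,-17,101),(422,341)),(0,(-47.5,-17,101),(465,470)),
(1,(47.5,17,101),(545,250)),(1,(47.5,17,0),(533,368)),(1,(-47.5,17,0),(690,402)),(1,(-47.5,17,101),(708,287)),(1,(47.5,-17,101),(553,212)),(1,(-47.5,-17,101),(723,243))]
bx=np.array([(ct if b[0]==0 else cs)(b[2]) for b in B])
def g(q):
    W=place(*q,[b[1] for b in B]);return np.where(np.array([b[0] for b in B])[:,None]==0,proj(T,W),proj(S,W))-bx
b=least_squares(lambda q:g(q).ravel(),[480,0,.25],loss="soft_l1",x_scale=[10,10,.1])
print(b.x.round(3));print(g(b.x).round(1).tolist())
x,y,w,s=r.x;c,n=np.cos(w),np.sin(w);d=b.x[:2]-[x,y];print("book in rack",c*d[0]+n*d[1],-n*d[0]+c*d[1],b.x[2]-w)
print(place(x,y,w,[(0,40-s-64,42),(0,40-s-92,45),(0,40-s-98,45),(0,-137,26)]).round(1).tolist())
E
python3 fit.py
```

```text
[6.43747e+02 3.26880e+01 3.32000e-01 4.32300e+00]
[[3.0, -1.9], [-0.5, -0.3], [-1.4, -1.1], [-0.2, 1.1], [0.4, 2.9], [0.4, -1.6], [1.5, 1.0], [1.0, -2.6], [-1.3, 0.0], [0.7, -2.1], [0.1, -0.1], [-0.5, 0.0], [-0.4, -0.3], [0.8, 0.7], [0.1, -0.6]]
[ 4.82939e+02 -5.80000e+00  3.73000e-01]
[[-1.3, -2.1], [-1.6, -0.8], [0.5, 0.7], [-1.5, -0.1], [-1.1, -0.4], [1.1, 0.6], [3.1, 0.5], [0.2, -2.2], [2.1, -0.6]]
book in rack -164.5715481165846 16.02642099789307 0.04142540423340357
[[653.0, 5.9, 42.0], [662.1, -20.6, 45.0], [664.1, -26.2, 45.0], [688.4, -96.8, 26.0]]
```

Emit:
arm_command(steps=[[0, 316, -198, 0, 0], [0, 630, -396, 0, -4.5], [0, 630, -396, 0, -4.5], [0, 630, -396, 0, -4.5], [0, 630, -396, 0, -4.5], [0, 630, -396, 0, -4.5], [0, 630, -396, 0, -4.5], [0, 630, -396, 0, -4.5], [0, 630, -396, 0, -4.5], [0, 630, -396, 0, -4.5], [0, 630, -396, 0, -4.5], [0, 630, -396, 0, -4.5], [0, 630, -396, 0, -4.5], [0, 630, -396, 0, -4.5], [0, 630, -396, 0, -4.5], [0, 630, -396, 0, -4.5]])

```text
clock: 3.2
eef_pos: [648.2, 8.3, 225.0]
eef_rot: [3.141, -0.001, 0.331]
wrist_force: [-0.5, -0.5, -0.7]
finger_gap: 0.9
finger_force: 0.0
```

```bash
python3 - <<'E'
from cell import monitor, imaging
import cv2,numpy as np
p=imaging.camera("wrist");np.savez("w1.npz",**{k:p[k] for k in("mtx","D","view")})
cv2.imwrite("pics/w1.png",p["img"][:,:,::-1])
print(p["view"].round(3).tolist(),p["mtx"].tolist(),np.linalg.inv(p["view"])[:3,3])
s=monitor.read_state();print(s["eef_pos"],s["eef_rot"],s["clock"],s["finger_gap"],s["wrist_force"])
E
```

```text
[[0.325, -0.946, 0.002, -203.357], [-0.914, -0.314, 0.256, 568.546], [-0.242, -0.085, -0.967, 549.084], [0.0, 0.0, 0.0, 1.0]] [[315.68964588367174, 0.0, 282.5320325861743], [0.0, 315.68964588367174, 204.0493825891767], [0.0, 0.0, 1.0]] [718.77516063  32.64186788 385.2117663 ]
[648.27220907   8.37006059 224.92425935] [ 3.14134088e+00 -5.37050186e-04  3.31309076e-01] 3.25 0.8992269267885085 [ 0.42822577 -0.58436388  0.211012  ]
```

View pics/w1.png

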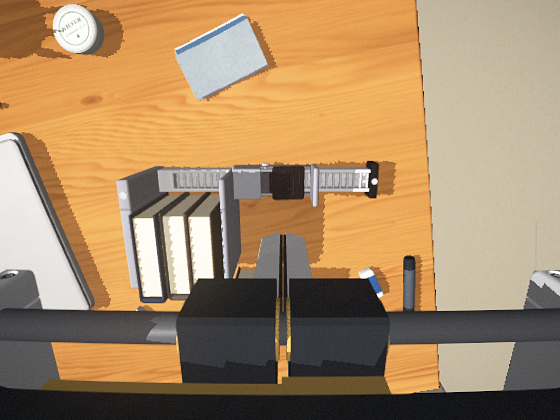

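```bash
python3 - <<'E'
import cv2
a=cv2.imread("pics/w1.png")[155:305,110:390];cv2.imwrite("pics/w1c.png",cv2.resize(a,None,fx=2.85,fy=2.85,interpolation=cv2.INTER_CUBIC))
E
```

```text
(no output)
```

View pics/w1c.png

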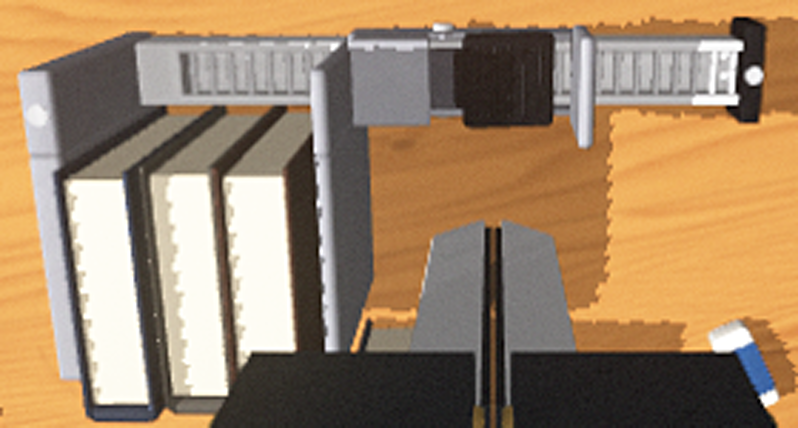

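```bash
cat > fitw.py <<'E'
from geo import *
p=dict(np.load("w1.npz"))
R=[((21,-137,26),0,(735,18)),((-21,-137,26),0,(737,122)),((15,120,95),0,(50,72)),((15,132,95),0,(20,72)),((13,120,22),0,(138,38)),((-13,120,22),0,(140,103)),((13,-137,22),0,(738,38)),((-13,-137,22),0,(738,105)),
((15,0,95),1,(313,70)),((15,-6,95),1,(330,70)),((19,-46,42),1,(466,37)),((19,-82,42),1,(552,36)),((-19,-46,42),1,(462,125)),((-19,-82,42),1,(553,125)),((21,-95,64),1,(584,28)),((-21,-95,64),1,(585.5,147))]
px=np.array([r[2] for r in R])/2.85+[110,155]
def f(q):
    return proj(p,place(*q[:3],[[r[0][0],r[0][1]+(40-q[3])*r[1],r[0][2]] for r in R]))-px
r=least_squares(lambda q:f(q).ravel(),[640,30,.33,5],loss="soft_l1",x_scale=[10,10,.1,10])
print(r.x.round(3));print(f(r.x).round(1).tolist())
x,y,w,s=r.x
print(place(x,y,w,[(0,40-s-64,42),(0,40-s-92,45),(0,40-s-98,45),(0,-137,26)]).round(1).tolist())
E
python3 fitw.py
```

```text
[6.45923e+02 3.64070e+01 3.38000e-01 9.08700e+00]
[[10.1, 0.8], [6.9, -0.0], [-2.0, -0.3], [-3.9, -0.2], [-2.8, 1.8], [-1.2, 0.8], [7.6, 0.2], [6.1, -1.4], [-0.2, -0.5], [0.2, -0.5], [-2.7, -1.6], [0.1, -1.5], [-0.8, 1.3], [-0.6, 1.1], [3.0, 2.3], [1.7, 0.2]]
[[656.9, 5.2, 42.0], [666.2, -21.2, 45.0], [668.2, -26.9, 45.0], [691.3, -92.9, 26.0]]
```

```bash
sed -i 's/-137,/-128,/g' fitw.py; python3 fitw.py; sed -i 's/(0,-141,26)/(0,-132.5,26)/;s/(0,-137,26),0/(0,-128,26),0/' fit.py; python3 fit.py
```

```text
[6.46499e+02 3.49030e+01 3.38000e-01 7.48000e+00]
[[3.7, 0.7], [0.7, -0.0], [-0.3, -0.3], [-2.3, -0.2], [-1.5, 1.8], [0.1, 0.8], [1.2, 0.1], [-0.1, -1.5], [-0.2, -0.5], [0.2, -0.6], [-2.7, -1.6], [0.1, -1.5], [-0.8, 1.3], [-0.6, 1.0], [3.0, 2.3], [1.7, 0.1]]
[[656.9, 5.2, 42.0], [666.2, -21.2, 45.0], [668.2, -26.9, 45.0], [689.0, -85.9, 26.0]]
[6.43967e+02 3.14940e+01 3.28000e-01 3.18300e+00]
[[0.4, -0.9], [-0.1, -0.5], [-1.1, -1.3], [-0.1, 0.6], [0.4, 2.5], [0.5, -2.1], [1.5, 0.7], [0.2, -0.5], [-1.3, 0.0], [0.5, -2.0], [0.2, 0.0], [-0.4, 0.1], [-0.4, -0.4], [0.8, 0.9], [0.3, -0.6]]
[ 4.82939e+02 -5.80000e+00  3.73000e-01]
[[-1.3, -2.1], [-1.6, -0.8], [0.5, 0.7], [-1.5, -0.1], [-1.1, -0.4], [1.1, 0.6], [3.1, 0.5], [0.2, -2.2], [2.1, -0.6]]
book in rack -164.45532217646735 16.59433798088844 0.04527253511528573
[[652.7, 5.8, 42.0], [661.8, -20.7, 45.0], [663.7, -26.4, 45.0], [688.1, -98.2, 26.0]]
```

Emit:
arm_command(steps=[[0, 5, 17.5, 40, 0], [0, 5, 17.5, 90, 0], [0, 5, 17.5, 130, 0], [0, 5, 17.5, 155, 0], [0, 5, 17.5, 158, 0], [0, 5, 17.5, 161, 0], [0, 5, 17.5, 163, 0], [0, 5, 17.5, 165, 0], [0, 5, 17.5, 165, 0]])

```text
clock: 4.47
eef_pos: [659.0, -5.8, 59.7]
eef_rot: [3.141, -0.0, 0.332]
wrist_force: [0.2, -0.5, -0.2]
finger_gap: 0.4
finger_force: 0.0
```

```bash
python3 - <<'E'
from cell import imaging
import cv2
p=imaging.camera("wrist");a=p["img"][150:300,180:390,::-1];cv2.imwrite("pics/w2.png",cv2.resize(a,None,fx=3,fy=3,interpolation=cv2.INTER_CUBIC))
E
```

```text
(no output)
```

View pics/w2.png

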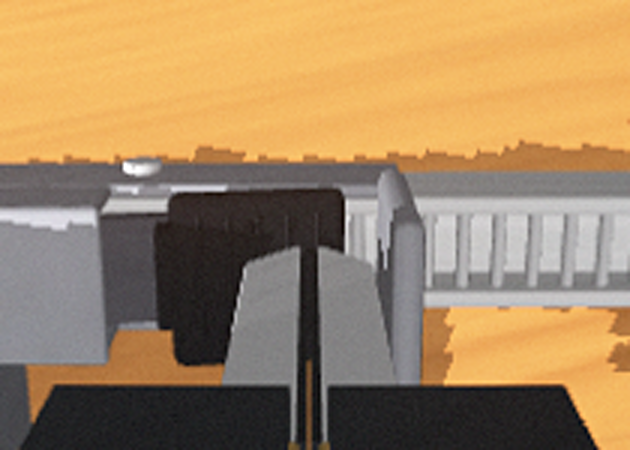

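Emit:
arm_command(steps=[[0, 0, 0, 1, 0], [0, 0, 0, 2, 0], [0, 0, 0, 3, 0], [0, 0, 0, 4, 0], [0, 0, 0, 5, 0], [0, 0, 0, 6, 0], [0, 0, 0, 6, 0]])

```text
clock: 5.4
eef_pos: [659.0, -5.8, 53.5]
eef_rot: [3.142, -0.0, 0.332]
wrist_force: [0.4, -2.5, 3.4]
finger_gap: 0.7
finger_force: 2.2
```

Emit:
arm_command(steps=[[0, 0, 0, 1, 0], [0, 0, 0, 2, 0], [0, 0, 0, 2, 0]])

```text
clock: 5.78
eef_pos: [659.3, -5.8, 52.3]
eef_rot: [3.141, -0.001, 0.332]
wrist_force: [-2.2, -0.8, 9.3]
finger_gap: 0.8
finger_force: 7.4
```

Emit:
arm_command(steps=[[0, 0, 3, 0, 0], [0, 0, 6, 0, 0], [0, 0, 9, 0, 0], [0, 0, 12, 0, 0], [0, 0, 15, 0, 0], [0, 0, 15, 0, 0]])

```text
clock: 6.52
eef_pos: [664.2, -19.9, 52.3]
eef_rot: [3.141, -0.001, 0.332]
wrist_force: [-1.1, -0.7, 8.5]
finger_gap: -0.0
finger_force: 7.5
```

```bash
python3 - <<'E'
from cell import imaging
import cv2
p=imaging.camera("wrist");a=p["img"][130:330,110:400,::-1];cv2.imwrite("pics/w3.png",cv2.resize(a,None,fx=2.7,fy=2.7,interpolation=cv2.INTER_CUBIC))
E
```

```text
(no output)
```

View pics/w3.png

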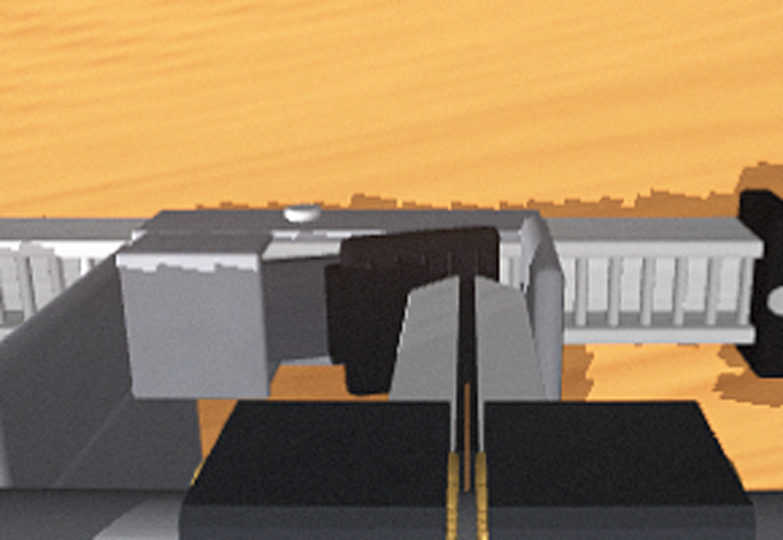

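Emit:
arm_command(steps=[[0, 0, 4, 0, 0], [0, 0, 8, 0, 0], [0, 0, 12, 0, 0], [0, 0, 16, 0, 0], [0, 0, 20, 0, 0], [0, 0, 24, 0, 0], [0, 0, 28, 0, 0], [0, 0, 31, 0, 0], [0, 0, 33, 0, 0], [0, 0, 35, 0, 0], [0, 0, 35, 0, 0]])

```text
clock: 7.95
eef_pos: [675.6, -52.9, 52.4]
eef_rot: [3.141, -0.001, 0.333]
wrist_force: [-1.3, -0.2, 9.3]
finger_gap: 0.2
finger_force: 7.9
```

Emit:
arm_command(steps=[[0, 0, 3, 0, 0], [0, 0, 6, 0, 0], [0, 0, 8, 0, 0], [0, 0, 10, 0, 0], [0, 0, 12, 0, 0], [0, 0, 13, 0, 0], [0, 0, 13, 0, 0]])

```text
clock: 8.82
eef_pos: [679.8, -65.1, 52.3]
eef_rot: [3.141, -0.001, 0.333]
wrist_force: [-2.3, 0.4, 9.8]
finger_gap: 0.5
finger_force: 8.2
```

Emit:
arm_command(steps=[[0, 0, 1, 0, 0], [0, 0, 2, 0, 0], [0, 0, 3, 0, 0], [0, 0, 4, 0, 0], [0, 0, 4, 0, 0]])

```text
clock: 9.45
eef_pos: [680.4, -66.7, 52.3]
eef_rot: [-3.138, 0.0, 0.333]
wrist_force: [-9.3, 12.7, 14.9]
finger_gap: 0.4
finger_force: 15.2
```

Emit:
arm_command(steps=[[0, 0, -3, 0, 0], [0, 0, -4, -20, 0], [0, 0, -4, -60, 0], [0, 0, -4, -110, 0], [0, 0, -4, -160, 0], [0, -60, -35, -160, 0], [0, -120, -65, -160, 0], [0, -175, -95, -160, 0], [0, -225, -120, -160, 0], [0, -238, -125, -160, 0], [0, -238, -125, -110, 0], [0, -238, -125, -60, 0], [0, -238, -125, -30, 0], [0, -238, -125, -30, 0]])

```text
clock: 11.2
eef_pos: [414.2, -28.4, 80.7]
eef_rot: [-3.14, 0.003, 0.332]
wrist_force: [0.3, 0.2, 0.7]
finger_gap: 0.2
finger_force: 0.0
```

```bash
python3 - <<'E'
from cell import imaging
import cv2,numpy as np
p=imaging.camera("top");s=imaging.camera("scene");w=imaging.camera("wrist")
z=lambda a,f:cv2.resize(a[:,:,::-1],None,fx=f,fy=f,interpolation=cv2.INTER_CUBIC)
a=z(p["img"][170:310,215:355],2.8);b=z(s["img"][140:280,200:340],2.8);cv2.imwrite("pics/m4.png",np.hstack([a,b]))
E
```

```text
(no output)
```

View pics/m4.png

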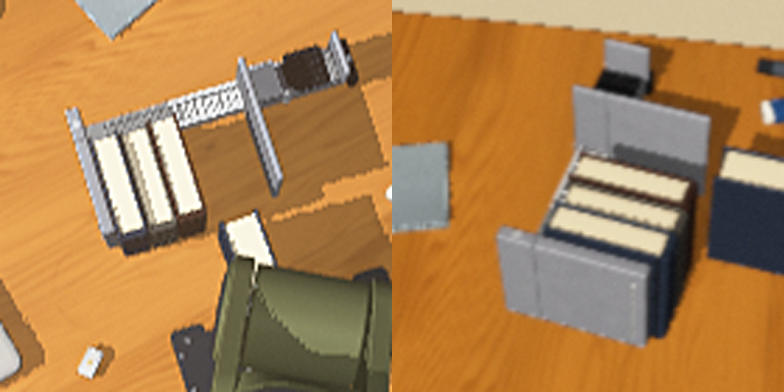

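Emit:
arm_command(steps=[[0, 0, 1.5, 25, 0], [0, 0, 1.5, 42, 0], [0, 6, 1.5, 42, 0], [0, 12, 1.5, 42, 0], [0, 16, 1.5, 42, 0], [0, 20, 1.5, 42, 0], [0, 24, 1.5, 42, 0], [0, 28, 1.5, 42, 0], [0, 32, 1.5, 42, 0], [0, 36, 1.5, 42, 0], [0, 36, 1.5, 42, 0]])

```text
clock: 12.72
eef_pos: [449.8, -18.2, 39.4]
eef_rot: [3.142, -0.0, 0.332]
wrist_force: [0.5, -0.6, -0.0]
finger_gap: 0.5
finger_force: 0.0
```

```bash
python3 - <<'E'
from cell import imaging
import cv2,numpy as np
p=imaging.camera("top");s=imaging.camera("scene")
z=lambda a,f:cv2.resize(a[:,:,::-1],None,fx=f,fy=f,interpolation=cv2.INTER_CUBIC)
a=z(p["img"][170:310,215:355],2.8);b=z(s["img"][140:280,240:380],2.8);cv2.imwrite("pics/m5.png",np.hstack([a,b]))
E
```

```text
(no output)
```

View pics/m5.png

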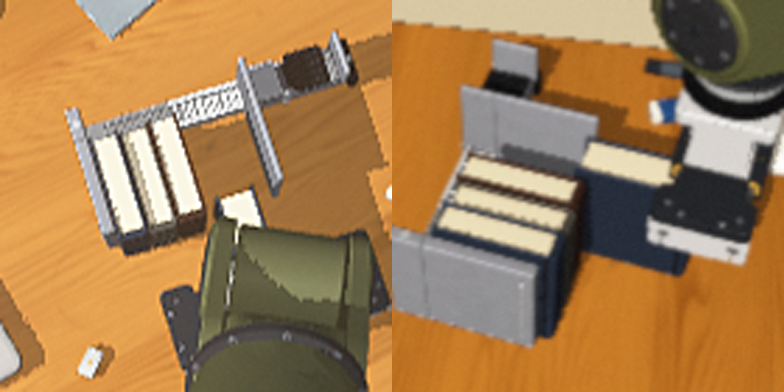

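Emit:
arm_command(steps=[[0, 4, 0, 0, 0], [0, 9, 0, 0, 0], [0, 14, 0, 0, 0], [0, 19, 0, 0, 0], [0, 24, 0, 0, 0], [0, 29, 0, 0, 0], [0, 34, 0, 0, 0], [0, 39, 0, 0, 0], [0, 44, 0, 0, 0], [0, 49, 0, 0, 0], [0, 54, 0, 0, 0], [0, 59, 0, 0, 0], [0, 64, 0, 0, 0], [0, 68, 0, 0, 0], [0, 72, 0, 0, 0], [0, 74, 0, 0, 0]])

```text
clock: 14.82
eef_pos: [519.7, 5.9, 39.4]
eef_rot: [-3.142, 0.0, 0.332]
wrist_force: [-0.8, 0.1, 1.3]
finger_gap: 0.6
finger_force: 0.8
```

Now 11–12 mm more, slowly until contact.

Emit:
arm_command(steps=[[0, 2, 0, 0, 0], [0, 4, 0, 0, 0], [0, 6, 0, 0, 0], [0, 8, 0, 0, 0], [0, 9, 0, 0, 0], [0, 10, 0, 0, 0]])

```text
clock: 15.58
eef_pos: [529.0, 9.1, 39.4]
eef_rot: [-3.142, 0.0, 0.332]
wrist_force: [-2.7, 0.4, 0.5]
finger_gap: 0.2
finger_force: 0.8
```

Emit:
arm_command(steps=[[0, 1, 0, 0, 0], [0, 2, 0, 0, 0], [0, 3, 0, 0, 0], [0, 3, 0, 0, 0]])

```text
clock: 16.08
eef_pos: [530.6, 9.7, 39.6]
eef_rot: [-3.141, 0.003, 0.332]
wrist_force: [-15.8, -5.5, 12.4]
finger_gap: 0.6
finger_force: 8.4
```

Emit:
arm_command(steps=[[0, -3, 0, 0, 0], [0, -12, 0, 0, 0], [0, -15, 0, -50, 0], [0, -15, 0, -100, 0], [0, -15, 0, -140, 0], [0, 20, 45, -140, 0], [0, 55, 85, -140, 0], [0, 90, 125, -140, 0], [0, 110, 155, -140, 0], [0, 115, 162, -140, 0], [0, 115, 162, -140, 0], [0, 115, 162, -100, 0], [0, 115, 162, -60, 0], [0, 115, 162, -50, 0], [0, 115, 162, -50, 0]])

```text
clock: 17.95
eef_pos: [693.3, -105.1, 90.4]
eef_rot: [3.141, -0.0, 0.333]
wrist_force: [-0.0, -0.8, 0.5]
finger_gap: 0.5
finger_force: 0.0
```

```bash
python3 - <<'E'
from cell import imaging
import cv2,numpy as np
p=imaging.camera("wrist");s=imaging.camera("scene")
z=lambda a,f:cv2.resize(a[:,:,::-1],None,fx=f,fy=f,interpolation=cv2.INTER_CUBIC)
a=z(p["img"][100:300,40:340],1.6);b=z(s["img"][140:280,230:350],320/140);cv2.imwrite("pics/m6.png",np.hstack([a,b]))
E
```

```text
(no output)
```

View pics/m6.png

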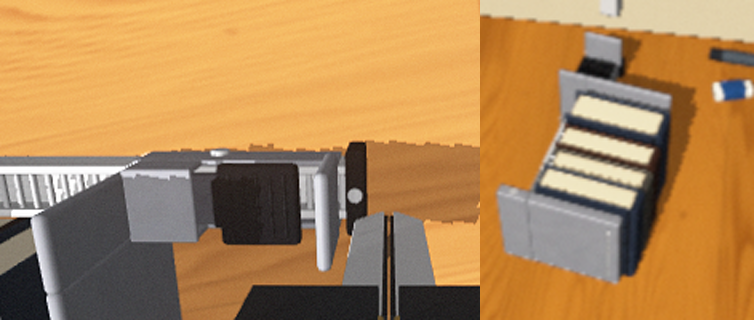

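Emit:
arm_command(steps=[[0, 0, 0, 20, 0], [0, 0, 0, 32, 0], [0, 0, 0, 32, 0], [0, 0, -3, 32, 0], [0, 0, -6, 32, 0], [0, 0, -9, 32, 0], [0, 0, -12, 32, 0], [0, 0, -15, 32, 0], [0, 0, -18, 32, 0], [0, 0, -21, 32, 0], [0, 0, -24, 32, 0], [0, 0, -27, 32, 0], [0, 0, -30, 32, 0], [0, 0, -32, 32, 0], [0, 0, -34, 32, 0], [0, 0, -34, 32, 0]])

```text
clock: 20.05
eef_pos: [682.1, -72.9, 57.3]
eef_rot: [-3.141, 0.0, 0.333]
wrist_force: [-0.5, -0.1, 0.1]
finger_gap: 0.5
finger_force: 0.2
```

Emit:
arm_command(steps=[[0, 0, -1.5, 0, 0], [0, 0, -3, 0, 0], [0, 0, -4.5, 0, 0], [0, 0, -6, 0, 0], [0, 0, -7, 0, 0], [0, 0, -8, 0, 0]])

```text
clock: 20.8
eef_pos: [679.5, -65.6, 57.3]
eef_rot: [-3.141, 0.0, 0.332]
wrist_force: [2.1, -3.1, -0.8]
finger_gap: 0.1
finger_force: 1.6
```

Emit:
arm_command(steps=[[0, 0, -1, 0, 0], [0, 0, -2, 0, 0], [0, 0, -2, 0, 0]])

```text
clock: 21.18
eef_pos: [678.9, -63.9, 57.3]
eef_rot: [-3.142, 0.0, 0.332]
wrist_force: [2.6, -3.0, -2.3]
finger_gap: 0.7
finger_force: 2.0
```

Emit:
arm_command(steps=[[0, 0, -1, 0, 0], [0, 0, -2, 0, 0], [0, 0, -2, 0, 0]])

```text
clock: 21.55
eef_pos: [678.4, -62.5, 57.4]
eef_rot: [3.141, -0.0, 0.332]
wrist_force: [3.4, -5.7, -2.5]
finger_gap: 0.6
finger_force: 3.5
```

Emit:
arm_command(steps=[[0, 0, -1, 0, 0], [0, 0, -2, 0, 0], [0, 0, -2, 0, 0]])

```text
clock: 21.92
eef_pos: [678.1, -61.7, 57.4]
eef_rot: [3.139, -0.001, 0.332]
wrist_force: [6.7, -11.8, -5.5]
finger_gap: 0.6
finger_force: 7.2
```

Emit:
arm_command(steps=[[0, 0, -1, 0, 0], [0, 0, -2, 0, 0], [0, 0, -2, 0, 0]])

```text
clock: 22.3
eef_pos: [678.1, -61.7, 57.5]
eef_rot: [3.136, -0.002, 0.331]
wrist_force: [12.7, -23.7, -9.2]
finger_gap: 0.4
finger_force: 13.1
```

Emit:
arm_command(steps=[[0, 0, 4, 0, 0], [0, 0, 10, 0, 0], [0, 0, 15, -30, 0], [0, 0, 15, -80, 0], [0, 0, 15, -130, 0], [0, 0, 15, -150, 0], [0, -15, 15, -150, 0], [0, -15, 15, -150, 0]])

```text
clock: 23.3
eef_pos: [667.4, -77.2, 207.8]
eef_rot: [-3.141, 0.0, 0.332]
wrist_force: [-0.4, 0.7, -0.1]
finger_gap: 0.3
finger_force: 0.0
```

```bash
python3 - <<'E'
from cell import imaging
import cv2,numpy as np
p=imaging.camera("wrist");s=imaging.camera("scene")
z=lambda a,f:cv2.resize(a[:,:,::-1],None,fx=f,fy=f,interpolation=cv2.INTER_CUBIC)
a=z(p["img"][140:340,30:330],1.5);b=z(s["img"][130:280,220:370],2);c=z(np.ascontiguousarray(p["img"]),300/420)
cv2.imwrite("pics/m7.png",np.hstack([a,b]))
np.savez("w7.npz",**{k:p[k] for k in("mtx","D","view")})
E
```

```text
(no output)
```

View pics/m7.png

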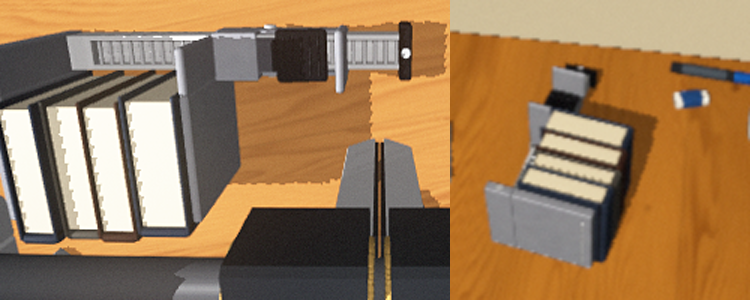

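```bash
python3 -c "
from cell import job;print(job.sign_off())"
```

```text
the job is handed in; nothing more can be done
None
```

The pocket book is back in the row, pushed in until it met the bar, and the bookend is closed until the row of four stood snug; all the books are standing in the last picture. I did not re-check that the book stayed fully home after the bookend closed. I handed the job in at about 23 s, and no verdict came back.

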